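Switch the label-roll sorter to its other chute

TASK

Rock the sorter's seesaw gate over to its other side with the fingertips, and only then push the two label rolls along the feed lane onto the gate, so that both roll down the chute the gate was not serving at the start and come to rest there. Push and press only: do not lift or carry the rolls, and leave the other things on the bench where they are.

Things in the scene. Friction and masses are not known exactly. Their poses are not given: they have to be found in the camera images.
- sorter: plywood roll sorter fixed to the bench, 530 mm long (its y) and about 230 mm deep (its x), turned by up to 0.35 rad. Origin on the bench top under the middle of the gate; x points away from the robot, y to its left, z up. In the middle a seesaw gate, a feed lane on the robot's side (-x), a chute at each end. Apart from the rolls and the weight nothing on it is over 155 mm high
- lane_end (a point): middle of the lane floor's edge at the gate: x -25, y 0, z 114 mm on the sorter. The level feed lane runs from its open end at x -150 to here, 63 mm wide between walls 12 mm high. A roll comes free of the walls once its rear face has passed this edge; from the edge to the gate's far rim there are 75 mm for the 36 mm wide roll
- gate (a joint): tilt of the aluminium seesaw gate about a level pivot along the sorter's x, 98 mm above the bench: +0.30 = left (+y) end up, right end down, rolls run down the right chute; -0.30 = the opposite. It starts at either stop. Past level it tips over by itself to the other stop. Deck 214 mm long, 75 mm wide between 10 mm rims, top 110 mm above the bench when level
- gate_left (a point): point on top of the gate's deck, mid-width (x 12 mm on the sorter), 85 mm from the pivot towards the left (+y) end; about 135 mm above the bench when raised, 85 mm when down. A press of about 1 N here moves a raised end
- gate_right (a point): the same point towards the right (-y) end
- weight (a point): centre of the steel tumbler weight, a disc 42 mm across and 20 mm thick on an upright arm at the gate's far (+x) side; it tips with the gate, keeps it at its stop, and its top is about 200 mm above the bench
- chute_left (a point): middle of the left chute's white floor. The chute is 80 mm wide and runs down outwards along y: floor 66 mm high at y 118, 18 mm at the end wall at y 255, middle 42 mm at y 186. Side walls 29 mm above the floor, end wall 90 mm above the bench
- chute_right (a point): middle of the right chute's floor; the same chute mirrored, towards -y
- roll_front: white paper label roll on a cardboard core, rigid, smooth, 60 mm diameter, 36 mm wide, about 110 g; origin at its centre, x along its axis. It stands on its rim in the feed lane, axis along the lane, nearer the gate; it slides along the lane when its flat face is pushed
- roll_rear: the same kind of roll, behind the front one in the lane (nearer the robot, a gap of 2 to 11 mm between them): pushing it towards the gate pushes both
- spare_roll: a third label roll, 60 mm across and 36 mm high, lying flat on the bench; origin at the centre of its underside
- carton: small closed carton 60 x 80 x 35 mm, 80 g, on the bench; origin at the centre of its underside
- stapler: black desk stapler 110 x 34 x 37 mm beyond the sorter; origin at the centre of its underside
- mug: white mug 76 mm across, 90 mm high; origin at the centre of its underside
- water_bottle: clear bottle 64 mm across, 190 mm high; origin at the centre of its underside
- marker: marker pen 130 mm long, 18 mm thick, lying along its x axis; origin at the middle of its underside
- parts_tray: small empty grey open tray 100 x 140 x 40 mm; origin at the centre of its underside
There are look-alikes about, which are no part of the job. What is shaped like the roll_rear but orange or yellow is not meant.

How it is judged:
By the outcome, as a careful person would: the job done as asked, in the order asked, and still so for the second after the job is handed in, with the robot touching nothing.
It also fails if it takes over 45 s, if anything falls off the work surface, if the arm or the gripper's body presses on something with over 40 N, if the wrist force passes 120 N, or if a joint passes its speed limit or range.

ROBOT

A 7-joint arm with a two-finger parallel gripper is mounted at the origin on the work surface. World frame = base frame: x ahead of the robot, y to its left, z up, the work surface at z = 0. Lengths are in m, angles in degrees, forces in N, time in s.
With the tool pointing down it reaches from about 0.425 to 0.925 m from the base axis. Payload 6.8 kg.
Tool frame: the origin (TCP) lies midway between the tips of the shut fingers; the grasp point (between the pads) lies 19 mm behind it (arm.grip_point_offset is the distance from the TCP to the grasp point, in m); z points along the fingers, y is the direction in which the jaws open and shut (so a half turn about z gives the same grasp; the last joint's range is limited). The gripper opens to 88 mm and grips with 3 to 60 N. Pads are 20 mm wide; open, the fingers measure 115 mm over their backs; the gripper's body (75 mm by 178 mm) begins 61 mm behind the grasp point.
Start: joints at [-82.569, 27.33, 1.283, 89.118, -0.659, 63.558, -4.761], TCP at [0.159, 0.656, 0.223] pointing down, gripper open.
Joint ranges: [-169.35, 169.35], [-19.33, 120.38], [-80.79, 83.38], [13.8, 139.57], [-78.32, 258.32], [9.67, 109.79], [-169.56, 169.56]. Speed limits (degrees/s): [136.94, 136.94, 180, 180, 180, 180, 180].

INTERFACE

Orientations are given as a 3x3 rotation matrix whose columns are the frame's x, y, z axes.
In Python, from station import arm gives the robot as it stands.
- The arm moves only by the tool carry_out, never from a script. Its argument "steps" is a list of rows, each a list of 3 entries, a list of its own where there are three numbers: the shift along the tool's x, y, z in mm, then the turn about the tool's z in rad, then the opening, from 0 (shut) to 1 (fully open). In form: [[[dx, dy, dz], twist, gripper], ...]. A call has 1 to 5 rows; each row is the pose to reach, as a shift and turn from the pose measured when the call began, along the tool's axes at that moment; what a row does not reach only later rows make up. A row lasts 1/12 s, in which the tool goes at most 41.7 mm and 7.16 degrees, less where a joint would pass 70% of its speed; a pose out of reach is approached as far as the arm can. A call with a gripper value outside its range is refused whole. The fingers move at their own pace and stop on an object; the grip force is fixed at half the most. Time passes only in rows, so rows that repeat a pose let the fingers close. It gives the time, the measured TCP pose, the force and the opening at its end, in the units of the state.
- arm.sense(): the state, without advancing time (a new reading comes with each control period).
- arm.snapshot(name): name is "scene" or "side" or "wrist"; returns a dict with "image" (400x640x3 uint8, red, green, blue), "range_z" (400x640 float32, m along the optical axis (not along the pixel's ray), 0 where there is no reading), "K" (3x3 intrinsics, pixels), "pose" (4x4, takes a point from camera to world coordinates). Camera axes: x right, y up, looking along -z (the intrinsics and any distortion apply to the point x, -y, -z); pixel columns grow to the right and rows downward; lengths in m; the calibration is good to about 2 mm. A picture is of the moment at which its call begins.
- arm.hand_in(): hands the job in, once; it reports no verdict.
The state is a dict: "time_s": time; "q": joint angles; "dq": joint speeds; "joint_torque": joint torques, N m; "tcp_pos": TCP position; "tool_rot": TCP orientation; "wrist_force": force on the tool from outside, world axes, zero at the start; "wrist_torque": the same for the moment, N m; "width": finger opening in m.
Only numpy, scipy, OpenCV 4.12 (cv2) and the standard library are available. Lean on these libraries where they do the work, as an engineer would, in place of code of your own. Each camera call takes 0.05 s, during which the arm holds its last target.

## Working session

There is one attempt and no reset: what is moved stays moved. The work goes in short steps, Python scripts to look and compute and a tool call to move; the robot and the scene stay as the last step left them, time stands still between calls to the robot, and variables do not carry over. Pictures are saved under pics/ and viewed, and the job is handed in when it is done.

Besides the shell and the picture viewer there is one more tool, called after ">>>" by a JSON object that holds its "method" and its "body", one argument or row to a line. carry_out: Moves the arm, as the interface text tells. Its arguments: {"type":"object","properties":{"steps":{"type":"array","items":{"type":"array"}}},"required":["steps"]}

```bash
ls; mkdir -p pics; cat > h.py <<'E'
import numpy as np, cv2
from station import arm
def snap(n,tag):
    s=arm.snapshot(n); np.savez(f'{tag}.npz',**s)
    cv2.imwrite(f'pics/{tag}.png',cv2.cvtColor(s['image'],cv2.COLOR_RGB2BGR)); return s
def cloud(s):
    K=s['K'];z=s['range_z'];v,u=np.mgrid[0:z.shape[0],0:z.shape[1]]
    P=np.stack([(u-K[0,2])/K[0,0]*z,-(v-K[1,2])/K[1,1]*z,-z],-1)
    W=P@s['pose'][:3,:3].T+s['pose'][:3,3]; W[z==0]=np.nan; return W
E
python3 - <<'E'
from h import *
for n in ['scene','side','wrist']:
    s=snap(n,n+'0'); print(n,s['K'].round(1).tolist(),s['pose'].round(3).tolist(),[k for k in s])
st=arm.sense(); print(st['time_s'],st['tcp_pos'],st['tool_rot'],st['wrist_force'],st['width'])
E
```

```text
pics
scene [[402.0, 0.0, 317.3], [0.0, 402.0, 198.2], [0.0, 0.0, 1.0]] [[-0.459, -0.586, 0.667, 1.28], [0.888, -0.312, 0.337, 0.362], [0.01, 0.748, 0.664, 0.881], [0.0, 0.0, 0.0, 1.0]] ['image', 'range_z', 'K', 'pose']
side [[466.9, 0.0, 312.6], [0.0, 466.9, 200.0], [0.0, 0.0, 1.0]] [[0.997, 0.055, -0.046, 0.465], [-0.07, 0.598, -0.798, -1.356], [-0.016, 0.799, 0.601, 1.137], [0.0, 0.0, 0.0, 1.0]] ['image', 'range_z', 'K', 'pose']
wrist [[277.8, 0.0, 322.6], [0.0, 277.8, 201.3], [0.0, 0.0, 1.0]] [[0.235, -0.94, -0.249, 0.091], [0.972, 0.227, 0.062, 0.672], [-0.002, -0.257, 0.966, 0.383], [0.0, 0.0, 0.0, 1.0]] ['image', 'range_z', 'K', 'pose']
0.15 [0.15890773 0.6555661  0.22189264] [[-9.71856736e-01  2.35572525e-01 -2.64934573e-04]
 [ 2.35572664e-01  9.71855741e-01 -1.39271003e-03]
 [-7.06060313e-05 -1.41592596e-03 -9.99998995e-01]] [ 0.46826525  0.2545827  -0.28735011] 0.0877179447428286
```

View pics/scene0.png

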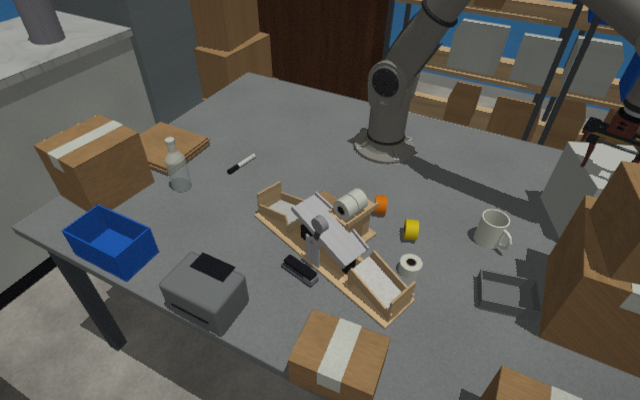

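View pics/side0.png

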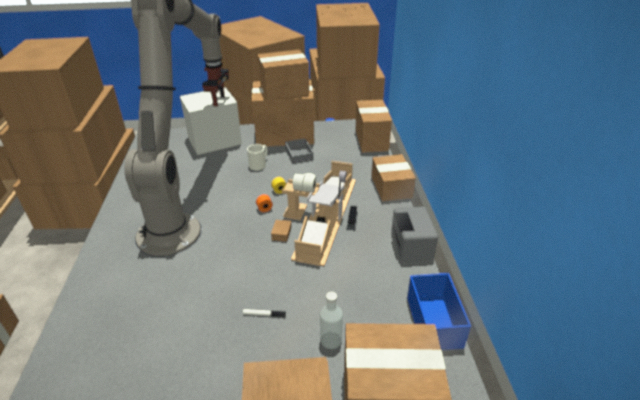

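View pics/wrist0.png

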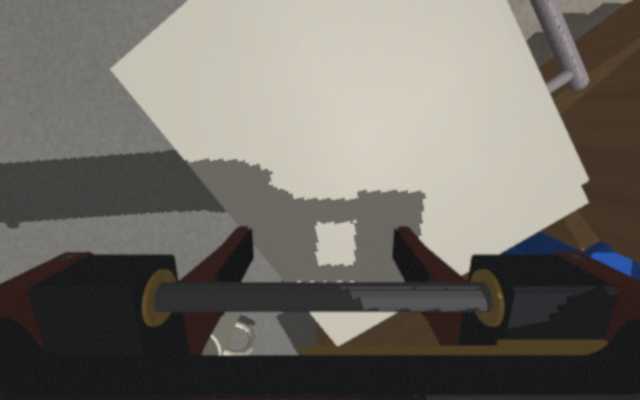

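```bash
python3 - <<'E'
from h import *
for t,(r0,r1,c0,c1) in {'scene0':(170,330,240,440),'side0':(150,270,240,400)}.items():
    im=cv2.imread(f'pics/{t}.png')[r0:r1,c0:c1]
    cv2.imwrite(f'pics/{t}_crop.png',cv2.resize(im,None,fx=4 if t=='scene0' else 5,fy=4 if t=='scene0' else 5,interpolation=cv2.INTER_CUBIC))
s=np.load('scene0.npz'); W=cloud(s); im=s['image']
hsv=cv2.cvtColor(im,cv2.COLOR_RGB2HSV)
for (u,v) in [(340,210),(320,205),(365,265),(310,230),(268,200),(405,290),(283,212),(375,285),(345,240),(355,200),(348,207),(410,265),(381,205),(411,230)]:
    print((u,v),W[v,u].round(3),hsv[v,u])
E
```

```text
(340, 210) [0.552 0.063 0.143] [68 60 17]
(320, 205) [ 0.546 -0.     0.128] [ 30   1 171]
(365, 265) [0.629 0.174 0.06 ] [ 30   8 186]
(310, 230) [0.63  0.013 0.113] [ 0  0 86]
(268, 200) [ 0.519 -0.195  0.044] [ 17  89 114]
(405, 290) [0.676 0.293 0.087] [ 18  88 168]
(283, 212) [ 0.54  -0.128  0.041] [ 26  11 168]
(375, 285) [0.665 0.218 0.045] [ 25   8 187]
(345, 240) [0.602 0.103 0.092] [ 30   2 170]
(355, 200) [0.524 0.092 0.169] [ 33  16 156]
(348, 207) [0.555 0.086 0.166] [ 38  16 180]
(410, 265) [0.553 0.275 0.035] [17 72 89]
(381, 205) [0.379 0.126 0.048] [ 15 219 178]
(411, 230) [0.44  0.24  0.049] [ 26 213 180]
```

View pics/scene0_crop.png

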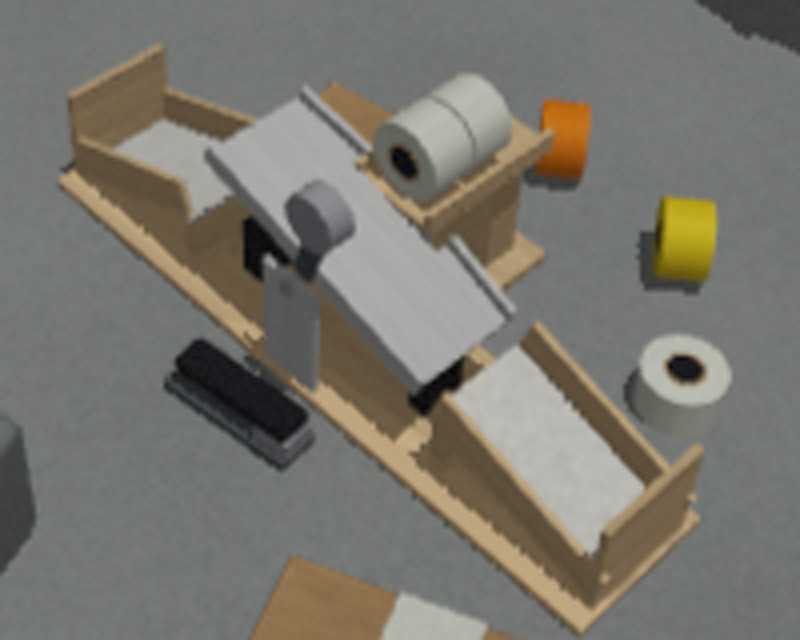

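View pics/side0_crop.png

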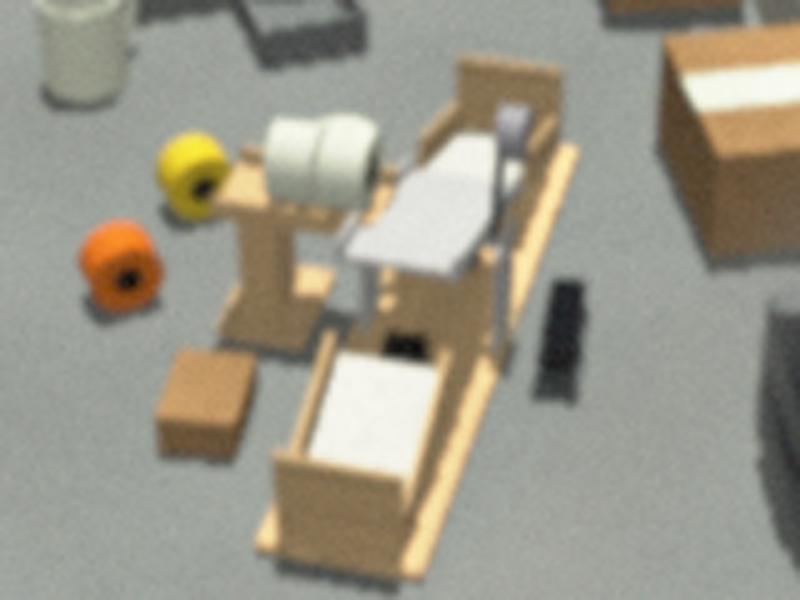

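```bash
cat > m.py <<'E'
from h import *
from scipy.optimize import least_squares
def pts(tag):
    s=np.load(tag+'.npz'); W=cloud(s); hsv=cv2.cvtColor(s['image'],cv2.COLOR_RGB2HSV)
    m=np.isfinite(W[...,0])&(W[...,0]>.35)&(W[...,0]<.85)&(abs(W[...,1]-.05)<.36)&(W[...,2]>.01)&(W[...,2]<.25)
    return W,hsv,m
if __name__=='__main__':
    for t in ['scene0','side0']:
        W,h,m=pts(t)
        white=m&(h[...,1]<45)&(h[...,2]>90)
        # connected comps
        n,l,st,c=cv2.connectedComponentsWithStats(white.astype(np.uint8))
        for i in range(1,n):
            if st[i,4]>60:
                P=W[l==i]; print(t,i,st[i].tolist(),P.mean(0).round(3),P.min(0).round(3),P.max(0).round(3))
        wood=m&(h[...,1]>60)&(h[...,1]<150)&(h[...,0]<25)
        P=W[wood]
        for nm,sel in {'endwalltop':(P[:,2]>.078)&(P[:,2]<.1),'lane':(P[:,2]>.108)&(P[:,2]<.135)}.items():
            Q=P[sel]; 
            if nm=='endwalltop':
                for sg in (1,-1):
                    R=Q[(sg*(Q[:,1]-.05)>.17)]
                    if len(R): print(t,nm,sg,len(R),R.mean(0).round(3),R.min(0).round(3),R.max(0).round(3))
            else: print(t,nm,len(Q),Q.mean(0).round(3), cv2.minAreaRect(Q[:,:2].astype(np.float32)*1000))
E
python3 m.py
```

```text
scene0 2 [334, 189, 34, 31, 630] [0.529 0.084 0.158] [0.479 0.039 0.113] [0.562 0.117 0.176]
scene0 3 [269, 192, 100, 74, 2456] [0.59  0.035 0.102] [ 0.426 -0.192  0.01 ] [0.676 0.166 0.201]
scene0 15 [185, 252, 14, 9, 66] [ 0.84  -0.206  0.108] [ 0.828 -0.222  0.103] [ 0.85  -0.191  0.112]
scene0 17 [400, 254, 23, 24, 363] [0.55  0.276 0.03 ] [0.511 0.246 0.01 ] [0.576 0.305 0.038]
scene0 19 [353, 256, 48, 54, 1070] [0.649 0.217 0.044] [0.581 0.14  0.011] [0.699 0.278 0.088]
scene0 23 [229, 271, 15, 11, 98] [ 0.84  -0.073  0.107] [ 0.828 -0.091  0.104] [ 0.85  -0.056  0.112]
scene0 31 [336, 318, 26, 20, 291] [0.835 0.216 0.099] [0.818 0.19  0.095] [0.85  0.241 0.104]
scene0 endwalltop 1 531 [0.799 0.279 0.095] [0.642 0.241 0.078] [0.85  0.308 0.1  ]
scene0 endwalltop -1 102 [ 0.513 -0.192  0.085] [ 0.469 -0.211  0.078] [ 0.584 -0.123  0.092]
scene0 lane 372 [0.521 0.098 0.116] ((504.3701477050781, 87.59260559082031), (75.48430633544922, 128.20700073242188), 65.45247650146484)
side0 9 [292, 171, 55, 48, 1192] [0.581 0.065 0.119] [ 0.474 -0.061  0.012] [0.682 0.313 0.205]
side0 18 [391, 208, 11, 25, 73] [ 0.832 -0.079  0.087] [ 0.821 -0.105  0.012] [ 0.848 -0.061  0.118]
side0 23 [302, 220, 25, 25, 465] [ 0.541 -0.103  0.053] [ 0.496 -0.215  0.011] [0.586 0.015 0.095]
side0 29 [402, 231, 9, 9, 63] [ 0.838 -0.21   0.107] [ 0.826 -0.225  0.098] [ 0.849 -0.19   0.113]
side0 endwalltop 1 104 [0.761 0.279 0.09 ] [0.646 0.226 0.078] [0.85  0.318 0.1  ]
side0 endwalltop -1 87 [ 0.513 -0.194  0.085] [ 0.471 -0.216  0.078] [ 0.585 -0.122  0.095]
side0 lane 224 [0.489 0.071 0.117] ((502.139404296875, 78.68695068359375), (79.83782196044922, 126.15589141845703), 68.34187316894531)
```

```bash
python3 - <<'E'
from m import *
import numpy as np
# rolls
A=[]
for t in ['scene0','side0']:
    W,h,m=pts(t)
    w=m&(h[...,1]<60)&(h[...,2]>90)&(W[...,2]>.125)&(W[...,0]<.575)&(W[...,1]>.03)&(W[...,1]<.13)
    P=W[w]; A.append(P); print(t,len(P))
    f=lambda p,P:np.hypot((P[:,1]-p[0]-np.tan(p[1])*(P[:,0]-.52))*np.cos(p[1]),P[:,2]-p[2])-.03
    for Q,n in((P,t),(np.vstack(A),'all')):
        r=least_squares(f,[.08,-.3,.144],args=(Q,),loss='soft_l1',f_scale=.0015); print(n,r.x,np.median(abs(r.fun)))
# end walls outer/inner direction from top points
for t in ['scene0','side0']:
    W,h,m=pts(t)
    wood=m&(h[...,1]>60)&(h[...,1]<150)&(h[...,0]<25)
    for sg in(1,-1):
        Q=W[wood&(W[...,2]>.07)&(W[...,2]<.093)&(sg*(W[...,1]-.05)>.13)&(W[...,0]<.72)]
        if len(Q)>5: print(t,sg,len(Q),cv2.minAreaRect((Q[:,:2]*1000).astype(np.float32)))
    # chute floors: whites excluding gate
    wh=m&(h[...,1]<45)&(h[...,2]>90)
    for sg in (1,-1):
        Q=W[wh&(sg*(W[...,1]-.05)>.10)&(W[...,2]<.075)&(W[...,2]>.018)&(W[...,0]>.49)&((W[...,0]>.585)|(sg<0))&(W[...,0]<.70)]
        if len(Q)<30: continue
        n,_,_,_=np.linalg.lstsq(np.c_[Q[:,:2],np.ones(len(Q))],Q[:,2],rcond=None)
        k=abs(np.c_[Q[:,:2],np.ones(len(Q))]@n-Q[:,2])<.004
        n,_,_,_=np.linalg.lstsq(np.c_[Q[k,:2],np.ones(k.sum())],Q[k,2],rcond=None)
        print('floor',t,sg,k.sum(),len(Q),'slope',np.hypot(n[0],n[1]),'dir deg',np.degrees(np.arctan2(-n[1],-n[0])),Q[k].mean(0).round(4),cv2.minAreaRect((Q[k,:2]*1000).astype(np.float32)))
E
```

```text
scene0 616
scene0 [ 0.07624971 -0.3433279   0.14191038] 0.0011943854426099253
all [ 0.07624971 -0.3433279   0.14191038] 0.0011943854426099253
side0 341
side0 [ 0.07662506 -0.35358251  0.14288574] 0.002114445909178097
all [ 0.07625464 -0.34535811  0.1421315 ] 0.0015132835665804395
scene0 1 274 ((662.33447265625, 231.76406860351562), (135.49942016601562, 93.94889068603516), 71.86961364746094)
scene0 -1 236 ((532.8728637695312, -132.70126342773438), (140.60218811035156, 91.48287963867188), 70.64708709716797)
floor scene0 1 1042 1071 slope 0.3512720037940427 dir deg 71.88991230998319 [0.6491 0.2177 0.0437] ((647.4815673828125, 213.74118041992188), (137.12445068359375, 65.42826080322266), 69.65148162841797)
floor scene0 -1 275 280 slope 0.3413139814734756 dir deg -110.06882652284109 [ 0.5332 -0.1243  0.0411] ((529.263671875, -118.37387084960938), (146.7689971923828, 65.79261779785156), 57.24229431152344)
side0 1 93 ((662.435546875, 235.73866271972656), (135.3761749267578, 92.48359680175781), 76.3596420288086)
side0 -1 171 ((532.30419921875, -136.19027709960938), (144.3077392578125, 91.21296691894531), 70.73097229003906)
floor side0 1 103 105 slope 0.3488760613104093 dir deg 72.14646191442891 [0.6438 0.2213 0.0447] ((655.0703735351562, 225.49880981445312), (126.20050811767578, 69.93045043945312), 70.3314208984375)
floor side0 -1 338 439 slope 0.3243079363028181 dir deg -111.61730878329364 [ 0.5406 -0.1012  0.0514] ((540.5791625976562, -100.13307189941406), (85.3458251953125, 73.94086456298828), 71.30703735351562)
```

```bash
cat > sf.py <<'E'
from m import *
a=-0.342; O=np.array([.5863,.0533]); X=np.array([np.cos(a),np.sin(a)]); Y=np.array([-np.sin(a),np.cos(a)])
def toS(W): d=W[...,:2]-O; return np.stack([d@X,d@Y,W[...,2]],-1)
def toW(x,y): return O+x*X+y*Y
E
python3 - <<'E'
from sf import *
for t in ['scene0','side0']:
    W,h,m=pts(t); S=toS(W)
    w=m&(h[...,1]<60)&(h[...,2]>90)
    def rng(k): P=S[k]*1000; return len(P),np.percentile(P,[2,50,98],axis=0).round(0).tolist() if len(P) else None
    print(t,'rolls',rng(w&(S[...,2]>.13)&(S[...,0]<-.005)&(abs(S[...,1])<.035)))
    print(t,'weight',rng(m&(S[...,2]>.16)&(S[...,0]>.02)&(abs(S[...,1])<.07)&(S[...,0]<.1)))
    print(t,'lane',rng(m&(h[...,1]>60)&(S[...,2]>.107)&(S[...,2]<.13)&(S[...,0]<-.02)&(S[...,0]>-.17)&(abs(S[...,1])<.06)))
    for yy in(-100,-85,85,100):
        k=m&(abs(S[...,1]-yy/1000)<.006)&(abs(S[...,0]-.012)<.02)&(S[...,2]>.07); print(t,'gate z at',yy,rng(k))
    # tall obstacles near path
    Wd=cloud(np.load(t+'.npz')); k=(Wd[...,2]>.1)&(Wd[...,0]>.0)&(Wd[...,0]<.9)&(abs(Wd[...,1])<.9)
    P=Wd[k]; g={}
    for p in P:
        c=(int(p[0]//.1),int(p[1]//.1)); g[c]=max(g.get(c,0),p[2])
    print({c:round(float(z),2) for c,z in sorted(g.items()) if z>.15})
for n,p in {'gate_right':(.012,-.085),'press':(.012,-.09),'pushstart':(-.16,0),'lane_end':(-.025,0)}.items(): print(n,toW(*p).round(4))
E
```

```text
scene0 rolls (600, [[-109.0, -25.0, 133.0], [-64.0, 15.0, 164.0], [-35.0, 30.0, 174.0]])
scene0 weight (232, [[56.0, 7.0, 162.0], [74.0, 30.0, 187.0], [77.0, 45.0, 200.0]])
scene0 lane (375, [[-149.0, -34.0, 108.0], [-69.0, 29.0, 114.0], [-26.0, 37.0, 127.0]])
scene0 gate z at -100 (22, [[-5.0, -100.0, 136.0], [12.0, -97.0, 138.0], [31.0, -94.0, 142.0]])
scene0 gate z at -85 (54, [[-7.0, -90.0, 130.0], [12.0, -84.0, 135.0], [31.0, -79.0, 137.0]])
scene0 gate z at 85 (62, [[-8.0, 80.0, 79.0], [13.0, 86.0, 83.0], [32.0, 91.0, 86.0]])
scene0 gate z at 100 (62, [[-6.0, 94.0, 73.0], [12.0, 100.0, 78.0], [31.0, 105.0, 81.0]])
{(0, -1): 0.41, (0, 0): 0.56, (0, 1): 0.57, (0, 5): 0.22, (0, 6): 0.22, (0, 7): 0.22, (1, 0): 0.54, (1, 1): 0.57, (1, 4): 0.64, (1, 5): 0.64, (1, 6): 0.48, (1, 7): 0.31, (2, 6): 0.42, (2, 7): 0.3, (3, 6): 0.39, (4, 0): 0.17, (4, 1): 0.17, (4, 6): 0.39, (5, -9): 0.2, (5, -8): 0.2, (5, -7): 0.2, (5, -6): 0.19, (5, 0): 0.18, (5, 1): 0.17, (5, 6): 0.39, (5, 7): 0.26, (6, -9): 0.2, (6, -8): 0.2, (6, -7): 0.2, (6, -1): 0.15, (6, 0): 0.2, (7, -9): 0.2, (7, -8): 0.2, (7, -7):
[... 780 characters left out ...]
23, (1, 0): 0.53, (1, 1): 0.78, (1, 2): 0.77, (1, 3): 0.75, (1, 4): 0.7, (1, 5): 0.67, (1, 6): 0.62, (1, 7): 0.35, (1, 8): 0.22, (2, 6): 0.61, (2, 7): 0.34, (3, 5): 0.24, (3, 6): 0.4, (3, 7): 0.4, (3, 8): 0.24, (4, 0): 0.18, (4, 5): 0.25, (4, 6): 0.39, (4, 7): 0.39, (4, 8): 0.39, (5, -9): 0.2, (5, -8): 0.21, (5, -7): 0.2, (5, -6): 0.19, (5, -1): 0.15, (5, 0): 0.18, (5, 5): 0.24, (5, 6): 0.4, (5, 7): 0.39, (5, 8): 0.39, (6, -9): 0.21, (6, -8): 0.21, (6, -7): 0.21, (6, -1): 0.15, (6, 0): 0.2, (7, -9): 0.21, (7, -8): 0.21, (7, -7): 0.21, (8, 4): 0.16, (8, 5): 0.17, (8, 6): 0.17, (8, 7): 0.17}
gate_right [ 0.5691 -0.0308]
press [ 0.5674 -0.0355]
pushstart [0.4356 0.107 ]
lane_end [0.5627 0.0617]
```

```bash
cat > d.py <<'E'
from sf import *
def rel(*targets):
    st=arm.sense(); R=st['tool_rot']; p=np.array(st['tcp_pos'])
    yaw=np.arctan2(R[1,1],R[0,1]); print('t',st['time_s'],'p',p.round(4),'S',toS(p[None])[0].round(4),'F',np.round(st['wrist_force'],1),'w',round(st['width'],4),'q',np.round(st['q'],0),'twist needed',round(float(yaw-(a+np.pi/2)),3),'tilt',R[:,2].round(3))
    for t in targets: print(t,(R.T@(np.array(t)-p)*1000).round(1))
E
python3 - <<'E'
from d import *
rel((.2,.43,.3),(.42,.22,.30),(*toW(.005,-.09),.25))
s=np.load('wrist0.npz'); W=cloud(s)
for u,v in[(330,150),(220,30),(335,240),(30,60),(240,340)]: print(u,v,W[v,u].round(3))
E
```

```text
t 0.15 p [0.1589 0.6556 0.2219] S [-0.6046  0.4241  0.2219] F [ 0.5  0.3 -0.3] w 0.0877 q [-83.  27.   1.  89.  -1.  64.  -5.] twist needed 0.104 tilt [-0.    -0.001 -1.   ]
(0.2, 0.43, 0.3) [ -93.1 -209.6  -77.8]
(0.42, 0.22, 0.3) [-356.4 -361.9  -77.6]
(np.float64(0.5608269550397188), np.float64(-0.03316458223140554), 0.25) [-552.9 -574.7  -27.3]
330 150 [0.104 0.673 0.219]
220 30 [0.03  0.631 0.22 ]
335 240 [0.159 0.663 0.22 ]
30 60 [-0.076  0.331 -0.001]
240 340 [0.387 0.46  0.001]
```

>>> {"method": "carry_out", "body": {
  "steps": [
    [[0, 0, -35], 0, 1],
    [[0, 0, -70], 0.05, 1],
    [[-15, -35, -78], 0.104, 0],
    [[-30, -70, -78], 0.104, 0],
    [[-47, -105, -78], 0.104, 0]
  ]
}}

```text
time_s: 0.57
tcp_pos: [0.1796, 0.5419, 0.3005]
tool_rot: [[-0.942, 0.334, -0.0], [0.334, 0.942, -0.0], [0.0, -0.0, -1.0]]
wrist_force: [0.5, -1.3, -0.0]
width: 0.0714
```

```bash
python3 - <<'E'
from d import *
rel((.2,.43,.3),(.42,.22,.30),(*toW(.005,-.09),.25))
E
```

```text
t 0.5667 p [0.1796 0.5419 0.3005] S [-0.547   0.3239  0.3005] F [ 0.5 -1.3 -0. ] w 0.0714 q [-81.  14.   3.  98.  -1.  68.  -7.] twist needed 0.001 tilt [-0. -0. -1.]
(0.2, 0.43, 0.3) [-56.6 -98.6   0.5]
(0.42, 0.22, 0.3) [-334.2 -223.     0.5]
(np.float64(0.5608269550397188), np.float64(-0.03316458223140554), 0.25) [-551.5 -414.5   50.5]
```

>>> {"method": "carry_out", "body": {
  "steps": [
    [[-19, -33, 0], 0, 0],
    [[-38, -66, 0], 0, 0],
    [[-62, -97, 0], 0, 0],
    [[-98, -114, 0], 0, 0],
    [[-135, -130, 0], 0, 0]
  ]
}}

```text
time_s: 0.98
tcp_pos: [0.2631, 0.3723, 0.3006]
tool_rot: [[-0.943, 0.332, -0.0], [0.332, 0.943, 0.001], [0.001, 0.0, -1.0]]
wrist_force: [0.6, 1.2, 1.0]
width: 0.0382
```

```bash
python3 - <<'E'
from d import *
rel((.42,.22,.30),(*toW(.005,-.09),.25))
E
```

```text
t 0.9833 p [0.2631 0.3723 0.3006] S [-0.4115  0.1921  0.3006] F [0.6 1.2 1. ] w 0.0382 q [-71.   2.   9. 112.  -0.  66.   8.] twist needed 0.003 tilt [-0.     0.001 -1.   ]
(0.42, 0.22, 0.3) [-198.6  -91.6    0.5]
(np.float64(0.5608269550397188), np.float64(-0.03316458223140554), 0.25) [-415.5 -283.6   50.3]
```

>>> {"method": "carry_out", "body": {
  "steps": [
    [[-37, -17, 0], 0, 0],
    [[-74, -34, 0], 0, 0],
    [[-111, -51, 0], 0, 0],
    [[-148, -68, 0], 0, 0],
    [[-185, -85, 0], 0, 0]
  ]
}}

```text
time_s: 1.4
tcp_pos: [0.4103, 0.2288, 0.3007]
tool_rot: [[-0.943, 0.332, -0.0], [0.332, 0.943, 0.001], [0.001, 0.001, -1.0]]
wrist_force: [0.9, 0.5, 0.2]
width: 0.0044
```

```bash
python3 - <<'E'
from d import *
rel((.42,.22,.30),(*toW(.005,-.09),.25))
E
```

```text
t 1.4 p [0.4103 0.2288 0.3007] S [-0.2247  0.1063  0.3007] F [0.9 0.5 0.2] w 0.0044 q [-57.   3.  22. 112.  -1.  66.  35.] twist needed 0.004 tilt [-0.     0.001 -1.   ]
(0.42, 0.22, 0.3) [-12.1  -5.1   0.6]
(np.float64(0.5608269550397188), np.float64(-0.03316458223140554), 0.25) [-229.  -197.2   50.4]
```

>>> {"method": "carry_out", "body": {
  "steps": [
    [[-30, -26, 0], 0, 0],
    [[-60, -52, 0], 0, 0],
    [[-90, -78, 0], 0, 0],
    [[-120, -104, 0], 0, 0],
    [[-150, -130, 0], 0, 0]
  ]
}}

```text
time_s: 1.82
tcp_pos: [0.509, 0.0545, 0.3005]
tool_rot: [[-0.943, 0.332, -0.0], [0.332, 0.943, 0.001], [0.001, 0.001, -1.0]]
wrist_force: [0.8, -0.4, -0.8]
width: 0.0005
```

```bash
python3 - <<'E'
from d import *
rel((*toW(.005,-.09),.2),(*toW(.005,-.09),.15))
E
```

```text
t 1.8167 p [0.509  0.0545 0.3005] S [-0.0732 -0.0248  0.3005] F [ 0.8 -0.4 -0.8] w 0.0005 q [-42.   8.  33. 107.  -5.  66.  63.] twist needed 0.004 tilt [-0.     0.001 -1.   ]
(np.float64(0.5608269550397188), np.float64(-0.03316458223140554), 0.2) [-78.  -65.6 100.4]
(np.float64(0.5608269550397188), np.float64(-0.03316458223140554), 0.15) [-78.1 -65.7 150.4]
```

>>> {"method": "carry_out", "body": {
  "steps": [
    [[-26, -22, 0], 0, 0],
    [[-52, -44, 0], 0, 0],
    [[-78, -66, 10], 0, 0],
    [[-78, -66, 50], 0, 0],
    [[-78, -66, 80], 0, 0]
  ]
}}

```text
time_s: 2.23
tcp_pos: [0.5614, -0.0362, 0.2193]
tool_rot: [[-0.942, 0.336, 0.002], [0.336, 0.942, 0.0], [-0.001, 0.001, -1.0]]
wrist_force: [0.6, 0.9, -0.7]
width: 0.0009
```

```bash
python3 - <<'E'
from d import *
rel((*toW(.005,-.09),.15))
snap('scene','scene1')
im=cv2.imread('pics/scene1.png')[100:340,220:450]; cv2.imwrite('pics/scene1c.png',cv2.resize(im,None,fx=2.5,fy=2.5))
E
```

```text
t 2.2333 p [ 0.5614 -0.0362  0.2193] S [ 0.0066 -0.0927  0.2193] F [ 0.6  0.9 -0.7] w 0.0009 q [-31.  19.  35. 107. -13.  58.  80.] twist needed -0.001 tilt [ 0.002  0.    -1.   ]
(np.float64(0.5608269550397188), np.float64(-0.03316458223140554), 0.15) [ 1.7  2.6 69.3]
```

View pics/scene1c.png

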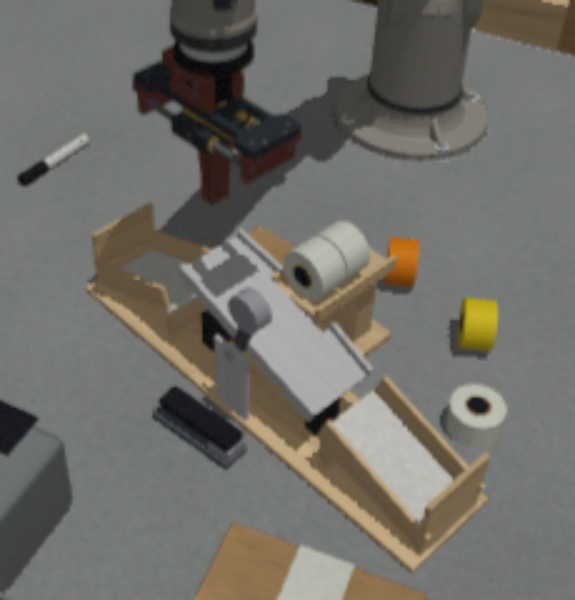

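>>> {"method": "carry_out", "body": {
  "steps": [
    [[0, 2, 35], 0, 0],
    [[0, 2, 65], 0, 0],
    [[0, 2, 78], 0, 0],
    [[0, 2, 90], 0, 0],
    [[0, 2, 100], 0, 0]
  ]
}}

```text
time_s: 2.7
tcp_pos: [0.5571, -0.0321, 0.113]
tool_rot: [[-0.943, 0.333, -0.009], [0.333, 0.943, 0.0], [0.008, -0.003, -1.0]]
wrist_force: [-0.1, -0.8, 0.2]
width: 0.0002
```

```bash
python3 - <<'E'
from d import *
rel()
s=snap('scene','scene2')
im=cv2.imread('pics/scene2.png')[100:340,220:450]; cv2.imwrite('pics/scene2c.png',cv2.resize(im,None,fx=2.5,fy=2.5))
E
```

```text
t 2.7 p [ 0.5571 -0.0321  0.113 ] S [ 0.0011 -0.0902  0.113 ] F [-0.1 -0.8  0.2] w 0.0002 q [-27.  27.  31. 112. -19.  46.  85.] twist needed 0.003 tilt [-0.009  0.    -1.   ]
```

View pics/scene2c.png

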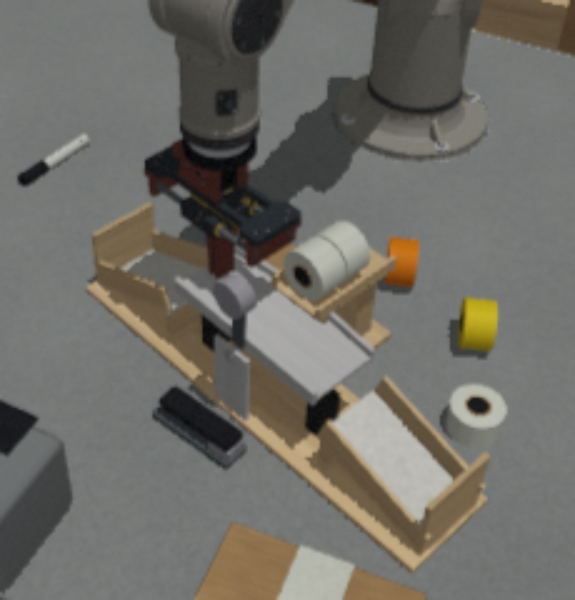

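>>> {"method": "carry_out", "body": {
  "steps": [
    [[-3, 0, 6], 0, 0],
    [[-3, 0, 12], 0, 0],
    [[-3, 0, 12], 0, 0],
    [[-3, 0, 12], 0, 0]
  ]
}}

```text
time_s: 3.08
tcp_pos: [0.5592, -0.033, 0.0999]
tool_rot: [[-0.943, 0.333, -0.01], [0.333, 0.943, -0.0], [0.01, -0.004, -1.0]]
wrist_force: [-0.5, -0.1, 0.3]
width: 0.0004
```

```bash
python3 - <<'E'
from d import *
rel()
s=snap('scene','scene3')
im=cv2.imread('pics/scene3.png')[100:340,220:450]; cv2.imwrite('pics/scene3c.png',cv2.resize(im,None,fx=2.5,fy=2.5))
S=toS(cloud(s))
for y in(40,70,85,100):
    k=(abs(S[...,1]-y/1000)<.006)&(abs(S[...,0]-.012)<.02)&(S[...,2]>.05); print(y,np.median(S[k],0))
E
```

```text
t 3.0833 p [ 0.5592 -0.033   0.0999] S [ 0.0034 -0.0904  0.0999] F [-0.5 -0.1  0.3] w 0.0004 q [-26.  28.  31. 112. -20.  45.  86.] twist needed 0.003 tilt [-0.01 -0.   -1.  ]
40 [0.01219313 0.0396525  0.12146588]
70 [0.01321047 0.07086401 0.13069324]
85 [0.0127575  0.08500268 0.06013753]
100 [0.01330701 0.09727665 0.13690336]
```

View pics/scene3c.png

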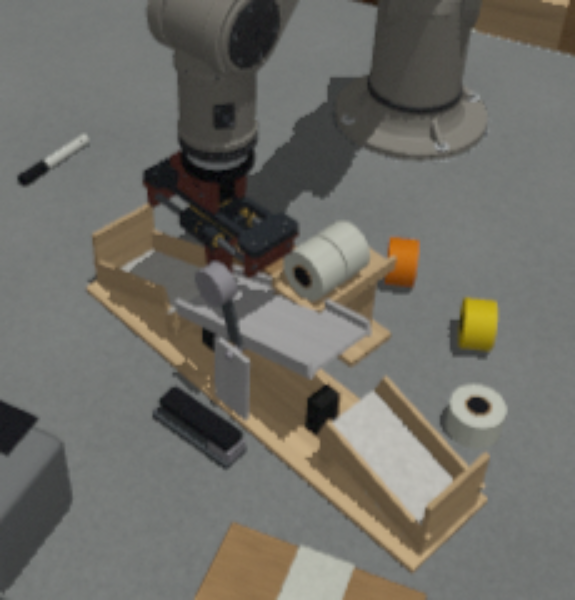

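>>> {"method": "carry_out", "body": {
  "steps": [
    [[0, 0, -40], 0, 0],
    [[0, 0, -80], 0, 0],
    [[0, 0, -120], 0, 0],
    [[0, 0, -150], 0, 0],
    [[30, 15, -150], 0, 0]
  ]
}}

```text
time_s: 3.55
tcp_pos: [0.5438, -0.0135, 0.2577]
tool_rot: [[-0.941, 0.339, 0.005], [0.339, 0.941, -0.001], [-0.005, 0.001, -1.0]]
wrist_force: [1.2, 0.0, 0.6]
width: 0.0
```

```bash
python3 - <<'E'
from d import *
rel((*toW(-.165,0),.25),(*toW(-.165,0),.135))
E
```

```text
t 3.55 p [ 0.5438 -0.0135  0.2577] S [-0.0177 -0.0772  0.2577] F [1.2 0.  0.6] w 0.0 q [-35.  14.  37. 107. -10.  62.  75.] twist needed -0.004 tilt [ 0.005 -0.001 -1.   ]
(np.float64(0.43085584196379817), np.float64(0.10863636898474903), 0.25) [147.7  76.6   7.1]
(np.float64(0.43085584196379817), np.float64(0.10863636898474903), 0.135) [148.2  76.5 122.1]
```

>>> {"method": "carry_out", "body": {
  "steps": [
    [[34, 20, 0], 0, 0],
    [[66, 40, 0], 0, 0],
    [[98, 60, 0], 0, 0],
    [[128, 77, 7], 0, 0],
    [[128, 77, 40], 0, 0]
  ]
}}

```text
time_s: 3.97
tcp_pos: [0.4493, 0.1089, 0.221]
tool_rot: [[-0.943, 0.332, 0.011], [0.332, 0.943, 0.007], [-0.008, 0.01, -1.0]]
wrist_force: [0.3, 1.2, -0.0]
width: 0.0005
```

```bash
python3 - <<'E'
from d import *
rel((*toW(-.145,0),.133))
for n in('scene','side'):
    s=snap(n,n+'4'); W=cloud(s); S=toS(W); h=cv2.cvtColor(s['image'],cv2.COLOR_RGB2HSV)
    k=(h[...,1]<60)&(h[...,2]>90)&(S[...,2]>.13)&(S[...,2]<.18)&(S[...,0]<.0)&(S[...,0]>-.135)&(abs(S[...,1])<.035); print((np.percentile(S[k],[2,98],axis=0)*1000).round())
    for y in(40,70,85,100):
        k=(abs(S[...,1]-y/1000)<.006)&(abs(S[...,0]-.012)<.02)&(S[...,2]>.05); print(n,y,np.median(S[k],0).round(3))
    im=cv2.imread(f'pics/{n}4.png'); im=im[100:340,220:450] if n=='scene' else im[60:270,220:400]; cv2.imwrite(f'pics/{n}4c.png',cv2.resize(im,None,fx=2.5,fy=2.5))
E
```

```text
t 3.9667 p [0.4493 0.1089 0.221 ] S [-0.1477  0.0064  0.221 ] F [ 0.3  1.2 -0. ] w 0.0005 q [-50.   7.  31. 119.  -4.  54.  55.] twist needed 0.004 tilt [ 0.011  0.007 -1.   ]
(np.float64(0.4496975580893984), np.float64(0.10192893031993096), 0.133) [-2.  -7.3 88. ]
[[-109.  -23.  133.]
 [ -35.   30.  173.]]
scene 40 [0.013 0.039 0.122]
scene 70 [0.014 0.071 0.13 ]
scene 85 [0.014 0.085 0.062]
scene 100 [0.011 0.098 0.137]
[[-108.  -34.  132.]
 [ -34.   17.  176.]]
side 40 [0.011 0.039 0.123]
side 70 [0.011 0.07  0.133]
side 85 [0.011 0.084 0.137]
side 100 [0.01  0.097 0.138]
```

View pics/scene4c.png

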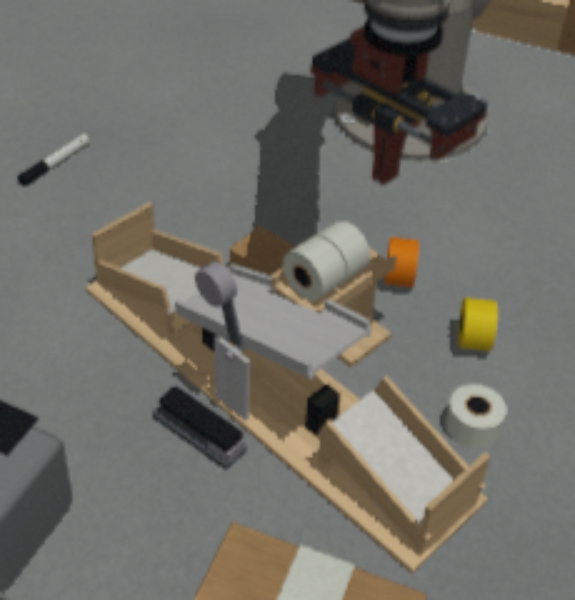

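View pics/side4c.png

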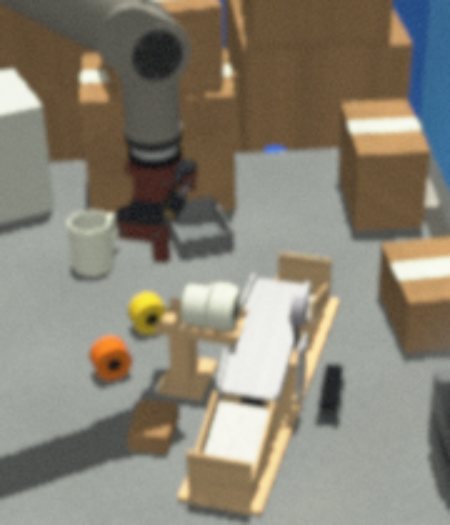

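Gate is now down on the right (deck at scene crop (270,320)), weight leaning right (215,285). The two white rolls still stand in the lane (scene crop (300,270) and (350,245)), the ones meant: white, on the lane; orange and yellow are on the bench. Go down behind the rear roll.

>>> {"method": "carry_out", "body": {
  "steps": [
    [[-1, -7, 25], 0, 0],
    [[-2, -7, 50], 0, 0],
    [[-2, -7, 75], 0, 0],
    [[-2, -7, 88], 0, 0],
    [[-2, -7, 88], 0, 0]
  ]
}}

```text
time_s: 4.48
tcp_pos: [0.4458, 0.0936, 0.1259]
tool_rot: [[-0.941, 0.338, -0.003], [0.338, 0.941, -0.005], [0.001, -0.006, -1.0]]
wrist_force: [-1.1, 0.6, 0.2]
width: 0.0004
```

```bash
python3 - <<'E'
from d import *
rel((*toW(-.12,0),.133),(*toW(-.07,0),.133))
E
```

```text
t 4.4833 p [0.4458 0.0936 0.1259] S [-0.1459 -0.0091  0.1259] F [-1.1  0.6  0.2] w 0.0004 q [-46.  16.  30. 125. -11.  42.  62.] twist needed -0.003 tilt [-0.003 -0.005 -1.   ]
(np.float64(0.4732497032463987), np.float64(0.09354463198890839), 0.133) [-25.9   9.2  -7.2]
(np.float64(0.5203539935603992), np.float64(0.07677603532686322), 0.133) [-75.9   9.3  -7.2]
```

>>> {"method": "carry_out", "body": {
  "steps": [
    [[0, 9, -8], 0, 0],
    [[0, 9, -8], 0, 0],
    [[0, 9, -8], 0, 0]
  ]
}}

```text
time_s: 4.73
tcp_pos: [0.4508, 0.1029, 0.1358]
tool_rot: [[-0.941, 0.338, 0.0], [0.338, 0.941, -0.003], [-0.002, -0.003, -1.0]]
wrist_force: [-0.3, -0.5, -0.5]
width: 0.0002
```

```bash
python3 - <<'E'
from d import *
rel((*toW(-.12,0),.133),(*toW(-.07,0),.133))
E
```

```text
t 4.7333 p [0.4508 0.1029 0.1358] S [-0.1443  0.0013  0.1358] F [-0.3 -0.5 -0.5] w 0.0002 q [-47.  15.  30. 124. -11.  44.  61.] twist needed -0.003 tilt [ 0.    -0.003 -1.   ]
(np.float64(0.4732497032463987), np.float64(0.09354463198890839), 0.133) [-24.3  -1.2   2.9]
(np.float64(0.5203539935603992), np.float64(0.07677603532686322), 0.133) [-74.3  -1.1   3. ]
```

>>> {"method": "carry_out", "body": {
  "steps": [
    [[-10, -1, 1], 0, 0],
    [[-20, -1, 1], 0, 0],
    [[-28, -1, 1], 0, 0],
    [[-36, -1, 1], 0, 0],
    [[-44, -1, 1], 0, 0]
  ]
}}

```text
time_s: 5.15
tcp_pos: [0.4927, 0.0865, 0.1349]
tool_rot: [[-0.941, 0.339, 0.0], [0.339, 0.941, -0.004], [-0.001, -0.003, -1.0]]
wrist_force: [-0.8, 0.2, 0.1]
width: 0.0004
```

```bash
python3 - <<'E'
from d import *
rel((*toW(-.08,0),.134),(*toW(-.07,0),.134))
E
```

```text
t 5.15 p [0.4927 0.0865 0.1349] S [-9.930e-02 -1.000e-04  1.349e-01] F [-0.8  0.2  0.1] w 0.0004 q [-42.  19.  30. 119. -13.  45.  66.] twist needed -0.003 tilt [ 0.    -0.004 -1.   ]
(np.float64(0.5109331354975991), np.float64(0.08012975465927226), 0.134) [-19.3   0.1   0.9]
(np.float64(0.5203539935603992), np.float64(0.07677603532686322), 0.134) [-29.3   0.2   1. ]
```

>>> {"method": "carry_out", "body": {
  "steps": [
    [[-6, 0, 1], 0, 0],
    [[-12, 0, 1], 0, 0],
    [[-18, 0, 1], 0, 0],
    [[-22, 0, 1], 0, 0],
    [[-25, 0, 1], 0, 0]
  ]
}}

```text
time_s: 5.57
tcp_pos: [0.5168, 0.0778, 0.1339]
tool_rot: [[-0.941, 0.339, 0.0], [0.339, 0.941, -0.004], [-0.002, -0.003, -1.0]]
wrist_force: [-0.2, -0.1, 0.7]
width: 0.0006
```

```bash
cat > look.py <<'E'
from d import *
import sys
t=sys.argv[1]
rel((*toW(-.07,0),.135))
s=snap('scene','scene'+t); W=cloud(s); S=toS(W); h=cv2.cvtColor(s['image'],cv2.COLOR_RGB2HSV)
k=(h[...,1]<60)&(h[...,2]>90)&(S[...,2]>.13)&(S[...,2]<.18)&(S[...,0]<.05)&(S[...,0]>-.135)&(abs(S[...,1])<.035)
if k.any(): print((np.percentile(S[k],[2,98],axis=0)*1000).round())
im=cv2.imread(f'pics/scene{t}.png')[100:340,220:450]; cv2.imwrite(f'pics/scene{t}c.png',cv2.resize(im,None,fx=2.5,fy=2.5))
E
python3 look.py 5
```

```text
t 5.5667 p [0.5168 0.0778 0.1339] S [-0.0737 -0.0003  0.1339] F [-0.2 -0.1  0.7] w 0.0006 q [-40.  21.  30. 116. -14.  46.  69.] twist needed -0.004 tilt [ 0.    -0.004 -1.   ]
(np.float64(0.5203539935603992), np.float64(0.07677603532686322), 0.135) [-3.7  0.3 -1.1]
[[-59. -30. 132.]
 [ 32.  28. 173.]]
```

View pics/scene5c.png

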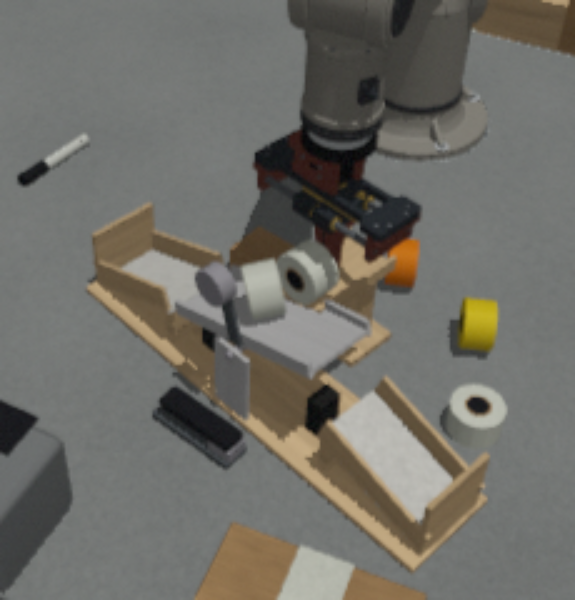

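>>> {"method": "carry_out", "body": {
  "steps": [
    [[0, 0, 0], 0, 0],
    [[0, 0, 0], 0, 0],
    [[0, 0, 0], 0, 0],
    [[0, 0, 0], 0, 0],
    [[0, 0, 0], 0, 0]
  ]
}}

```text
time_s: 6.03
tcp_pos: [0.517, 0.0778, 0.134]
tool_rot: [[-0.941, 0.339, 0.001], [0.339, 0.941, -0.004], [-0.002, -0.003, -1.0]]
wrist_force: [-0.0, 0.5, -0.1]
width: 0.0007
```

>>> {"method": "carry_out", "body": {
  "steps": [
    [[0, 0, 0], 0, 0],
    [[0, 0, 0], 0, 0],
    [[0, 0, 0], 0, 0],
    [[0, 0, 0], 0, 0],
    [[0, 0, 0], 0, 0]
  ]
}}

```text
time_s: 6.45
tcp_pos: [0.517, 0.0779, 0.134]
tool_rot: [[-0.941, 0.339, 0.001], [0.339, 0.941, -0.004], [-0.002, -0.003, -1.0]]
wrist_force: [-0.3, 0.1, -0.3]
width: 0.0003
```

```bash
python3 look.py 6
```

```text
t 6.45 p [0.517  0.0779 0.134 ] S [-7.35e-02 -1.00e-04  1.34e-01] F [-0.3  0.1 -0.3] w 0.0003 q [-40.  21.  30. 116. -14.  46.  69.] twist needed -0.004 tilt [ 0.001 -0.004 -1.   ]
(np.float64(0.5203539935603992), np.float64(0.07677603532686322), 0.135) [-3.5  0.1 -1. ]
[[-59. -27. 133.]
 [-24.  28. 173.]]
```

View pics/scene6c.png

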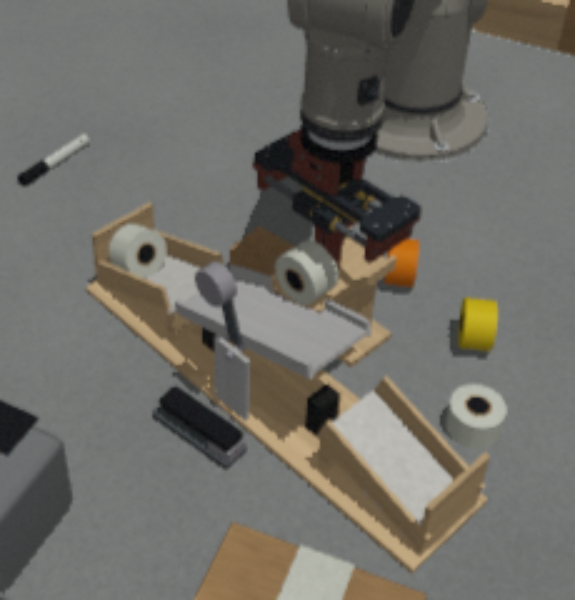

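>>> {"method": "carry_out", "body": {
  "steps": [
    [[-6, 0, 0], 0, 0],
    [[-12, 0, 0], 0, 0],
    [[-18, 0, 0], 0, 0],
    [[-24, 0, 0], 0, 0],
    [[-29, 0, 0], 0, 0]
  ]
}}

```text
time_s: 6.92
tcp_pos: [0.5453, 0.0675, 0.1341]
tool_rot: [[-0.941, 0.339, 0.001], [0.339, 0.941, -0.004], [-0.003, -0.003, -1.0]]
wrist_force: [-0.3, -0.1, -0.1]
width: 0.0004
```

>>> {"method": "carry_out", "body": {
  "steps": [
    [[-4, 0, 0], 0, 0],
    [[-7, 0, 0], 0, 0],
    [[-9, 0, 0], 0, 0],
    [[-10, 0, 0], 0, 0],
    [[-10, 0, 0], 0, 0]
  ]
}}

```text
time_s: 7.33
tcp_pos: [0.5548, 0.0641, 0.1341]
tool_rot: [[-0.941, 0.339, 0.001], [0.339, 0.941, -0.004], [-0.003, -0.003, -1.0]]
wrist_force: [-0.1, -0.5, -0.2]
width: 0.0005
```

```bash
python3 look.py 7
```

```text
t 7.3333 p [0.5548 0.0641 0.1341] S [-0.0333 -0.0004  0.1341] F [-0.1 -0.5 -0.2] w 0.0005 q [-36.  24.  30. 112. -16.  48.  72.] twist needed -0.004 tilt [ 0.001 -0.004 -1.   ]
(np.float64(0.5203539935603992), np.float64(0.07677603532686322), 0.135) [36.7  0.3 -1. ]
```

View pics/scene7c.png

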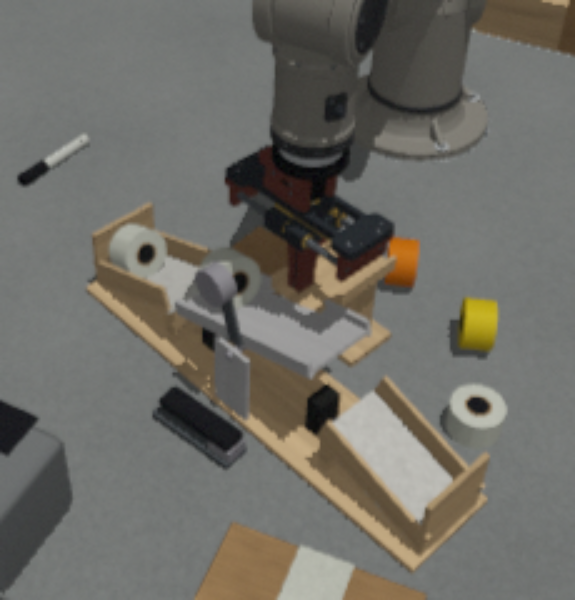

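Rear roll is rolling down the gate (crop (235,270)). Wait, then back off and rise.

>>> {"method": "carry_out", "body": {
  "steps": [
    [[5, 0, 0], 0, 0],
    [[15, 0, -5], 0, 0],
    [[25, 0, -35], 0, 0],
    [[25, 0, -70], 0, 0],
    [[25, 0, -100], 0, 0]
  ]
}}

```text
time_s: 7.8
tcp_pos: [0.5293, 0.0734, 0.2355]
tool_rot: [[-0.941, 0.339, -0.0], [0.339, 0.941, -0.004], [-0.001, -0.004, -1.0]]
wrist_force: [0.5, 0.3, -0.1]
width: 0.0004
```

>>> {"method": "carry_out", "body": {
  "steps": [
    [[0, 0, 0], 0, 0],
    [[0, 0, 0], 0, 0],
    [[0, 0, 0], 0, 0],
    [[0, 0, 0], 0, 0],
    [[0, 0, 0], 0, 0]
  ]
}}

```text
time_s: 8.22
tcp_pos: [0.5282, 0.0734, 0.2342]
tool_rot: [[-0.941, 0.338, -0.003], [0.338, 0.941, -0.005], [0.001, -0.005, -1.0]]
wrist_force: [-0.7, -0.1, 0.4]
width: 0.0004
```

>>> {"method": "carry_out", "body": {
  "steps": [
    [[0, 0, 0], 0, 0],
    [[0, 0, 0], 0, 0],
    [[0, 0, 0], 0, 0],
    [[0, 0, 0], 0, 0],
    [[0, 0, 0], 0, 0]
  ]
}}

```text
time_s: 8.63
tcp_pos: [0.5283, 0.0733, 0.2341]
tool_rot: [[-0.941, 0.338, -0.003], [0.338, 0.941, -0.005], [0.001, -0.005, -1.0]]
wrist_force: [0.4, -0.4, -0.9]
width: 0.0007
```

```bash
python3 look.py 8; python3 - <<'E'
from d import *
s=snap('side','side8'); im=cv2.imread('pics/side8.png')[100:290,220:400]; cv2.imwrite('pics/side8c.png',cv2.resize(im,None,fx=3,fy=3))
for t in('scene8','side8'):
    W,h,m=pts(t);S=toS(W)
    k=(abs(S[...,1]-.09)<.02)&(abs(S[...,0]-.012)<.025)&(S[...,2]>.1); print('gate left z',np.median(S[k],0))
    k=(S[...,1]<-.13)&(S[...,1]>-.255)&(abs(S[...,0]-.012)<.04)&(S[...,2]>.066)&(h[...,1]<50); print(np.percentile(S[k],[2,50,98],axis=0).round(3))
E
```

```text
t 8.6333 p [0.5283 0.0733 0.2341] S [-0.0614 -0.0007  0.2341] F [ 0.4 -0.4 -0.9] w 0.0007 q [-42.  15.  33. 109.  -9.  59.  65.] twist needed -0.003 tilt [-0.003 -0.005 -1.   ]
(np.float64(0.5203539935603992), np.float64(0.07677603532686322), 0.135) [ 8.5  1.2 99.1]
gate left z [0.01277925 0.08628853 0.1357545 ]
[[-0.011 -0.252  0.067]
 [ 0.026 -0.196  0.085]
 [ 0.045 -0.175  0.102]]
gate left z [0.0108976  0.0848489  0.13611477]
[[-0.009 -0.247  0.069]
 [ 0.022 -0.215  0.089]
 [ 0.045 -0.187  0.104]]
```

View pics/scene8c.png

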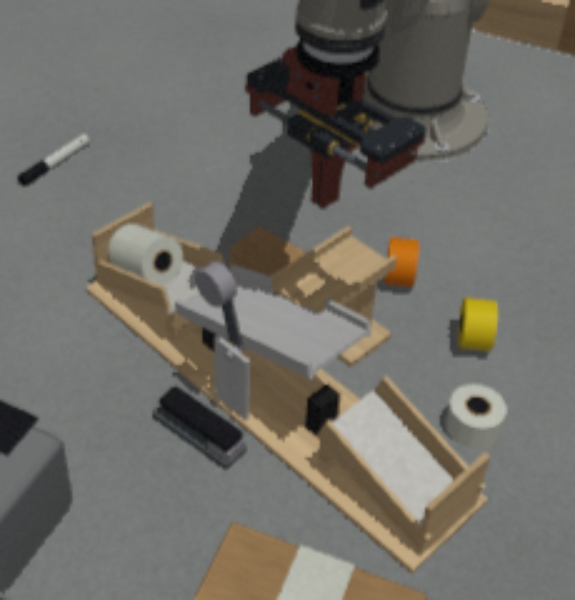

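View pics/side8c.png

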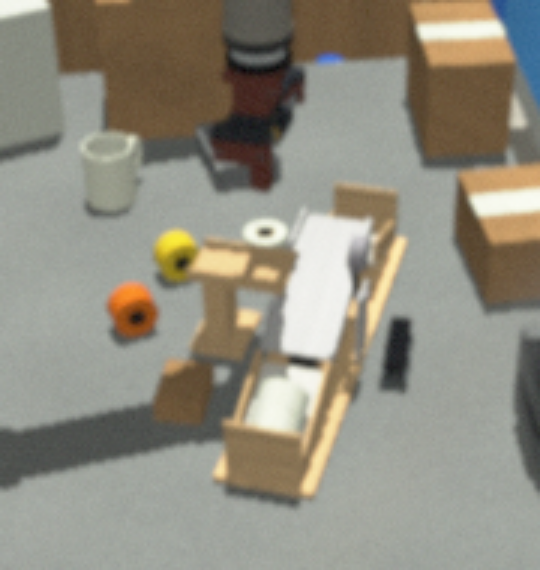

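```bash
python3 - <<'E'
from h import *
a=cv2.imread('pics/scene8.png')[175:240,250:330]; b=cv2.imread('pics/side8.png')[210:270,285:345]
cv2.imwrite('pics/c8.png',np.hstack([cv2.resize(a,(390,400),interpolation=cv2.INTER_CUBIC),cv2.resize(b,(400,400),interpolation=cv2.INTER_CUBIC)]))
E
```

```text
(no output)
```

View pics/c8.png

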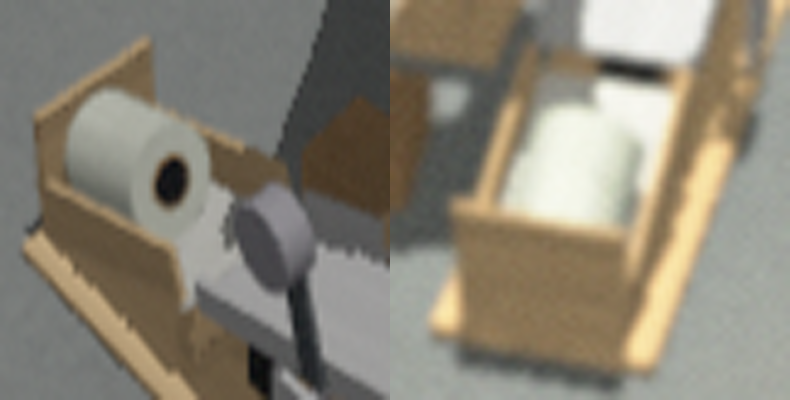

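>>> {"method": "carry_out", "body": {
  "steps": [
    [[0, -30, -30], 0, 0],
    [[0, -60, -60], 0, 0],
    [[0, -90, -80], 0, 0],
    [[0, -120, -80], 0, 0],
    [[0, -120, -80], 0, 0]
  ]
}}

```text
time_s: 9.15
tcp_pos: [0.4868, -0.0456, 0.3167]
tool_rot: [[-0.938, 0.346, 0.0], [0.346, 0.938, -0.004], [-0.002, -0.004, -1.0]]
wrist_force: [-0.4, -0.8, -0.1]
width: 0.0005
```

>>> {"method": "carry_out", "body": {
  "steps": [
    [[20, -30, 0], 0, 0],
    [[40, -60, 0], 0, 0],
    [[40, -60, 0], 0, 0],
    [[40, -60, 0], 0, 0],
    [[40, -60, 0], 0, 0]
  ]
}}

```text
time_s: 9.57
tcp_pos: [0.4289, -0.0873, 0.317]
tool_rot: [[-0.938, 0.346, 0.001], [0.346, 0.938, -0.003], [-0.003, -0.003, -1.0]]
wrist_force: [0.3, 0.9, -0.2]
width: 0.0
```

```bash
python3 - <<'E'
from d import *
rel()
for n in('wrist','scene','side'): snap(n,n+'9')
for t in('scene9','side9','wrist9'):
    W,h,m=pts(t);S=toS(W)
    k=m&(S[...,1]<-.13)&(S[...,1]>-.255)&(abs(S[...,0]-.012)<.04)&(S[...,2]>.066)&(h[...,1]<50)
    if k.any(): print(t,k.sum(),np.percentile(S[k],[2,50,98],axis=0).round(3).tolist())
E
```

```text
t 9.5667 p [ 0.4289 -0.0873  0.317 ] S [-0.1011 -0.1853  0.317 ] F [ 0.3  0.9 -0.2] w 0.0 q [-37.  -4.  39. 114.   3.  68.  71.] twist needed -0.011 tilt [ 0.001 -0.003 -1.   ]
scene9 373 [[-0.011, -0.251, 0.067], [0.026, -0.195, 0.084], [0.044, -0.175, 0.102]]
side9 275 [[-0.009, -0.247, 0.068], [0.022, -0.215, 0.089], [0.045, -0.185, 0.104]]
wrist9 587 [[-0.015, -0.254, 0.068], [-0.003, -0.234, 0.083], [0.015, -0.214, 0.093]]
```

View pics/wrist9.png

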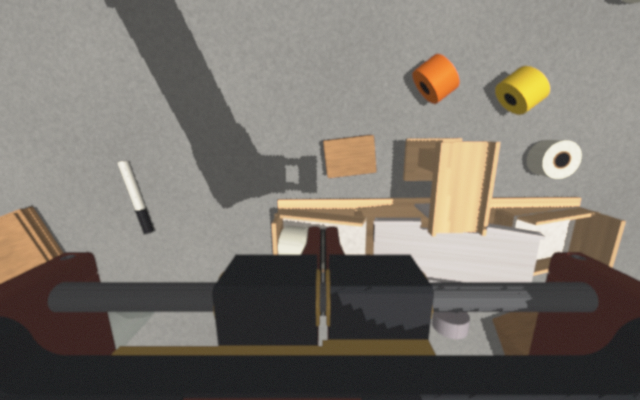

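View pics/scene9.png

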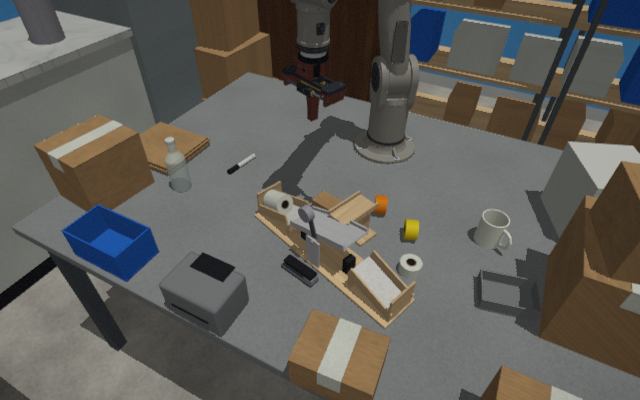

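```bash
python3 -c "
from station import arm
print(arm.hand_in())"
```

```text
the job is handed in; nothing more can be done
None
```

I rocked the gate over with the shut fingertips, then pushed both white rolls down the lane. They now rest in the right chute, which the gate was not serving at the start. I handed the job in at about 10 s of the allowed 45 s.

- **Gate:** it started with its right end up, serving the left chute. I pressed the raised right end until it tipped past level, and backed off. Only then did I touch the rolls. The last check of the deck showed its left end about 136 mm above the bench, so the gate was still fully over.
- **Rolls:** I pushed the rear roll slowly. The front roll came free at the edge and rolled down to the end wall. I waited for that, then pushed the rear roll over the edge to follow it. The lane is empty.
- **At rest:** two looks about a second apart gave the same roll positions within about 2 mm.
- **Both rolls in the chute:** they lie end to end along it, axes turned along its length. The seam between them cannot be seen clearly. I took it as two rolls because the white shape is about 77 to 79 mm long, where a single roll is 36 mm wide and 60 mm across.
- **Other things on the bench:** they look to be where they were. The wrist force in the readings at the end of each move stayed around 1 N.

One move behind the rolls overshot by up to 9 mm. It was clear of the rolls, and I corrected it before pushing.

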